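# Load the canister caddy, seat the lids and lock the hold-down bar

## Robot

A 6-joint arm with a two-finger parallel gripper is mounted at the origin on the work surface. World frame = base frame: x ahead of the robot, y to its left, z up, the work surface at z = 0. Lengths are in m, angles in rad, forces in N, time in s.
With the tool pointing down it reaches from about 0.35 to 0.775 m from the base axis. Payload 5.5 kg.
Tool frame: the origin (TCP) lies between the finger pads; the fingertips stand 8 mm ahead of it and the grasp point (between the pads) lies 11 mm behind it; z points along the fingers, y is the line along which they close (so a half turn about z gives the same grasp; the last joint's range is limited). The gripper opens to 85 mm and grips with 20 to 120 N. Pads are 22 mm wide; open, the fingers measure 114 mm over their backs; the gripper's body (76 mm by 85 mm) begins 54 mm behind the grasp point. The pads swing forward as they close: fully open they stand 13 mm farther back than shut.
Start: joints at [-1.265, 0.313, 0.046, 1.304, 0, 1.431], TCP at [0.248, -0.519, 0.239] pointing down, gripper open.
Joint ranges: [-2.76, 2.76], [-0.86, 1.69], [-1.03, 1.26], [-2.2, 2.34], [-1.47, 1.5], [-3.14, 3.14]. Speed limits (rad/s): [2.57, 2.57, 3.14, 3.14, 3.14, 3.14].

## Interface

Orientations are given as a unit quaternion [w, x, y, z].
In Python, from workcell import env gives the robot as it stands.
- The arm moves only by the tool move_arm, never from a script. Its argument "moves" is one flat list of numbers, 5 for each row, row after row: the shift along the world's x, y, z in m, then the turn about the world's z in rad, then the finger opening in m, from 0 to 0.0854. A call has 1 to 12 rows; each row is the pose to reach, as a shift and turn from the pose commanded when the call began; what a row does not reach only later rows make up. A row lasts 1/12 s, in which the tool goes at most 41.7 mm and 7.16 degrees, less where a joint would pass 70% of its speed; a pose out of reach is approached as far as the arm can. A call with a gripper value outside its range is refused whole. The fingers move at their own pace and stop on an object; "newtons" is the grip in N (left out, the last holds). Time passes only in rows, so rows that repeat a pose let the fingers close. It gives the time, the measured TCP pose, the force, the opening and the grip force at its end, in the units of the state.
- env.get_state(): the state, without advancing time (a new reading comes with each control period).
- env.read_camera(name): name is "scene" or "top" or "wrist"; returns a dict with "pixels" (420x560x3 uint8, red, green, blue), "camera_matrix" (3x3 intrinsics, pixels), "rvec" (rotation vector, rad) and "tvec" (3), from world to camera coordinates, as OpenCV has them. Camera axes: x right, y down, z forward; pixel columns grow to the right and rows downward; lengths in m; the calibration is good to about 2 mm. A picture is of the moment at which its call begins. There is no depth.
- env.hand_in(): hands the job in; it is judged then, once.
The state is a dict: "clock": time; "joint_pos": joint angles; "qvel": joint speeds; "tau": joint torques, N m; "tcp_pos": TCP position; "orientation": TCP orientation; "wrist_force": force on the tool from outside, world axes, zero at the start; "ft_torque": the same for the moment, N m; "finger_gap": finger opening in m; "grip_force": force on a finger pad.
Only numpy, scipy, OpenCV 4.12 (cv2) and the standard library are available. Lean on these libraries where they do the work, as an engineer would, in place of code of your own. Each camera call takes 0.05 s, during which the arm holds its last target. There are 200 camera calls.

## Task

Stand every canister that is out on the counter in a cell of its own in the wooden caddy and press each lid down until it is fully home. Then lay the bar with the red grip across the two posts, flat in both pockets over the lids, and lock it by dropping one red-headed pin fully home through the bar and the post at each end (the third pin is a spare). Leave the other kitchen things where they are.

Things in the scene. Friction and masses are not known exactly. Their poses are not given: they have to be found in the camera images.
- caddy: fixed wooden caddy; origin under its centre. Tray 148 x 148 mm, 2 x 2 cells 68 mm wide inside, walls 31 mm high. At both ends on its x axis a darker post, 74 to 110 mm out, 44 mm wide, with a flat seat at height 90 mm; 12 mm high rims at its sides and outer end make a pocket 34 mm wide (y), ending 103 mm out, open to the tray. The bar spans both seats along x.
- cell0 (a point): centre of the floor of the caddy's -x -y cell (36 mm from the caddy's centre in x and y, 6 mm above the counter)
- cell1 (a point): centre of the floor of the caddy's -x +y cell (36 mm from the caddy's centre in x and y, 6 mm above the counter)
- cell2 (a point): centre of the floor of the caddy's +x -y cell (36 mm from the caddy's centre in x and y, 6 mm above the counter)
- cell3 (a point): centre of the floor of the caddy's +x +y cell (36 mm from the caddy's centre in x and y, 6 mm above the counter)
- posthole0 (a point): mouth centre of the pin hole in the seat of the post at -x (88 mm out, height 90 mm); square hole 15 mm wide, 52 mm deep, vertical
- posthole1 (a point): mouth centre of the pin hole in the seat of the post at +x (88 mm out, height 90 mm); square hole 15 mm wide, 52 mm deep, vertical
- can_a: loose grey canister with blue band, 60 mm across, body 70 mm high, about 0.3 kg; may be absent. Origin under its centre, z up. Its captive push-in black lid (60 mm across, 10 mm thick) carries an upright steel knob 20 mm across, 26 mm high; knob top 106 mm above the origin when the lid is home, higher by the lid's value.
- lid_a (a joint): how far the lid of can_a stands proud, m: 0 = pushed fully home (lid rim down on the body), at most 0.012. Stiff: about 7 N moves it and it stays where it is left.
- can_b: loose grey canister with green band, 60 mm across, body 70 mm high, about 0.3 kg; may be absent. Origin under its centre, z up. Its captive push-in black lid (60 mm across, 10 mm thick) carries an upright steel knob 20 mm across, 26 mm high; knob top 106 mm above the origin when the lid is home, higher by the lid's value.
- lid_b (a joint): how far the lid of can_b stands proud, m: 0 = pushed fully home (lid rim down on the body), at most 0.012. Stiff: about 7 N moves it and it stays where it is left.
- can_c: loose grey canister with orange band, 60 mm across, body 70 mm high, about 0.3 kg; may be absent. Origin under its centre, z up. Its captive push-in black lid (60 mm across, 10 mm thick) carries an upright steel knob 20 mm across, 26 mm high; knob top 106 mm above the origin when the lid is home, higher by the lid's value.
- lid_c (a joint): how far the lid of can_c stands proud, m: 0 = pushed fully home (lid rim down on the body), at most 0.012. Stiff: about 7 N moves it and it stays where it is left.
- can_d: loose grey canister with white band, 60 mm across, body 70 mm high, about 0.3 kg; may be absent. Origin under its centre, z up. Its captive push-in black lid (60 mm across, 10 mm thick) carries an upright steel knob 20 mm across, 26 mm high; knob top 106 mm above the origin when the lid is home, higher by the lid's value.
- lid_d (a joint): how far the lid of can_d stands proud, m: 0 = pushed fully home (lid rim down on the body), at most 0.012. Stiff: about 7 N moves it and it stays where it is left.
- bar: loose wooden hold-down bar 200 x 28 x 14 mm, lying flat; origin at the centre of its underside, x along its length, z up. On top in the middle a red grip block 60 mm long (x), 16 mm wide (y), from 14 to 40 mm above the underside. A 15 mm square vertical hole through each end, 88 mm from the centre. Either way round fits.
- pin_a: loose steel lock pin, upright in the dark pin stand; origin at its tip (bottom), z up. Stem 9 mm across, 60 mm long, tapered tip; then a red grip cylinder 22 mm across from 60 to 82 mm above the tip. All three alike, one is a spare. Stand 136 x 44 x 50 mm, three holes in a row 45 mm apart; there the tip is 6 mm above the counter, 44 mm deep in the hole.
- pin_b: loose steel lock pin, upright in the dark pin stand; origin at its tip (bottom), z up. Stem 9 mm across, 60 mm long, tapered tip; then a red grip cylinder 22 mm across from 60 to 82 mm above the tip. All three alike, one is a spare. Stand 136 x 44 x 50 mm, three holes in a row 45 mm apart; there the tip is 6 mm above the counter, 44 mm deep in the hole.
- pin_c: loose steel lock pin, upright in the dark pin stand; origin at its tip (bottom), z up. Stem 9 mm across, 60 mm long, tapered tip; then a red grip cylinder 22 mm across from 60 to 82 mm above the tip. All three alike, one is a spare. Stand 136 x 44 x 50 mm, three holes in a row 45 mm apart; there the tip is 6 mm above the counter, 44 mm deep in the hole.
- mug: bystander: blue mug, 80 mm across, 90 mm high; leave alone
- shaker: bystander: small glass shaker with steel cap, 36 mm across, 75 mm high, among the canisters; leave alone
- coffee: bystander: coffee jar, 72 mm across, 130 mm high; leave alone
- bowl: bystander: white bowl, 130 mm across, 55 mm high; leave alone
- spoon: bystander: steel spoon with wooden handle lying on the counter; leave alone

How it is judged:
By the outcome, as a careful person would: the job done as asked, in the order asked, and still so for the second after the job is handed in, with the robot touching nothing.
Of can_a, can_b, can_c, can_d only 2 to 4 are there at a start; the rules pass over those that are not, and their reading is None.
At some moment in a run one of can_a, can_b, can_c, can_d, bar may be knocked a few centimetres aside while the robot is not near it.
It also fails if it takes over 210 s, if anything falls off the work surface, if the arm or the gripper's body presses on something with over 40 N, if the wrist force passes 120 N, or if a joint passes its speed limit or range.

## Working session

There is one attempt and no reset: what is moved stays moved. The work goes in short steps, Python scripts to look and compute and a tool call to move; the robot and the scene stay as the last step left them, time stands still between calls to the robot, and variables do not carry over. Pictures are saved under pics/ and viewed, at most 16 in all, crops included, and the job is handed in when it is done.

Besides the shell and the picture viewer there is one more tool, called after "Emit:" as name(argument=value, ...) on one line, values as JSON. move_arm: Moves the arm, as the interface text tells. Its arguments: {"type":"object","properties":{"moves":{"type":"array"},"newtons":{"type":"number"}},"required":["moves"]}

```bash
mkdir -p pics; ls; cat > h.py <<'E'
import numpy as np,cv2
from workcell import env
def cam(n):
    r=env.read_camera(n); r['R']=cv2.Rodrigues(np.array(r['rvec'],float))[0]; r['t']=np.array(r['tvec'],float).reshape(3); r['K']=np.array(r['camera_matrix'],float)
    r['bgr']=np.ascontiguousarray(r['pixels'][:,:,::-1]); return r
def ray(r,uv):
    d=r['R'].T@np.linalg.inv(r['K'])@np.array([uv[0],uv[1],1.]); return -r['R'].T@r['t'],d
def onz(r,uv,z):
    o,d=ray(r,uv); return o+d*(z-o[2])/d[2]
def proj(r,p):
    q=r['K']@(r['R']@np.array(p,float)+r['t']); return q[:2]/q[2]
E
python3 - <<'E'
from h import *
for n in('scene','top','wrist'):
    r=cam(n); print(n,-r['R'].T@r['t'],r['R'][2],r['K'][0,0]); cv2.imwrite(f'pics/{n}0.png',r['bgr'])
s=env.get_state();print(s)
E
```

```text
pics
scene [ 1.50319367 -0.41921703  0.95693132] [-0.69633566  0.32326394 -0.6407941 ] 505.261765483082
top [0.45605692 0.00583677 1.61079059] [ 0.05497688  0.00782933 -0.99845693] 532.6434391853065
wrist [ 0.30946595 -0.4888535   0.37218028] [-0.24449426 -0.1150916  -0.96279618] 312.61946782129365
{'clock': 0.15, 'joint_pos': array([-1.26459170e+00,  3.13843566e-01,  4.52316841e-02,  1.30358972e+00,
        1.37137863e-05,  1.43118138e+00]), 'qvel': array([ 8.65305051e-04, -1.19961328e-03,  2.77984761e-03, -1.71954768e-04,
        6.77467996e-04, -3.42938168e-06]), 'tau': array([ 1.41494656e-03, -4.81064773e+01,  2.98815483e+01,  1.39544133e-02,
       -6.93915308e-05,  2.93749383e-05]), 'tcp_pos': array([ 0.24781302, -0.51844759,  0.23860141]), 'orientation': array([-7.00771748e-04,  9.75258078e-01,  2.21068287e-01, -5.16252930e-05]), 'wrist_force': array([ 0.28978204,  0.21506889, -0.14035234]), 'ft_torque': array([0.01133765, 0.0627248 , 0.01126494]), 'grip_force': 0.0, 'finger_gap': 0.08562562347740604}
```

View pics/top0.png

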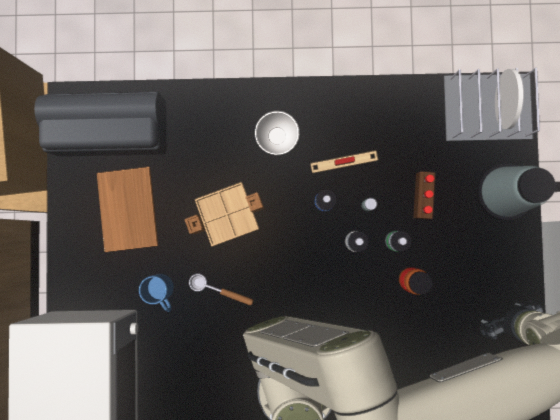

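View pics/scene0.png

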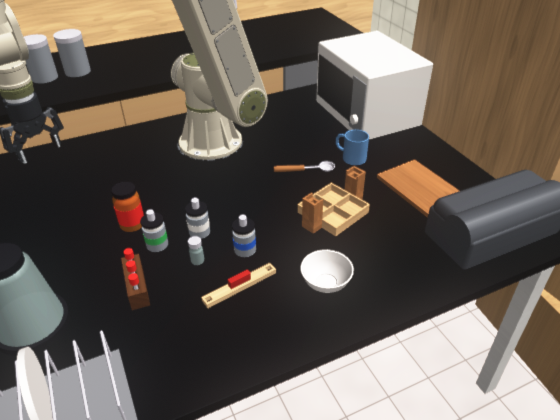

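The top view shows three canisters: blue at (323,200), white at (355,241) and green at (398,240). The shaker is at (369,205), the pins at (428,178..210), the bar at (344,160) and the caddy at (227,214). The scene view agrees: can_a, can_b and can_d are there, and can_c is absent.

```bash
cat >> h.py <<'E'
def blobs(mask,amin=6):
    n,l,st,c=cv2.connectedComponentsWithStats(mask.astype(np.uint8)); return [(c[i],st[i]) for i in range(1,n) if st[i,4]>=amin]
def redmask(b):
    h=cv2.cvtColor(b,cv2.COLOR_BGR2HSV); return (((h[...,0]<6)|(h[...,0]>174))&(h[...,1]>150)&(h[...,2]>90))
E
python3 - <<'E'
from h import *
r=cam('top');b=r['bgr'];h=cv2.cvtColor(b,cv2.COLOR_BGR2HSV)
print('red');
for c,s in blobs(redmask(b)):
    print(c.round(1),s,onz(r,c,.088)[:2].round(4),onz(r,c,.04)[:2].round(4))
g=(h[...,2]>110)&(h[...,1]<60); g[:,:300]=0;g[:,420:]=0;g[:180]=0;g[260:]=0
print('knob')
for c,s in blobs(g): print(c.round(1),s,onz(r,c,.110)[:2].round(4))
w=(h[...,0]>8)&(h[...,0]<28)&(h[...,1]>60)&(h[...,2]>40); 
m=w.copy();m[:140]=0;m[175:]=0;m[:,:300]=0;m[:,390:]=0
rc=cv2.minAreaRect(np.argwhere(m)[:,::-1].astype(np.float32));print('bar',rc,[onz(r,p,.014)[:2].round(4) for p in cv2.boxPoints(rc)])
c=cv2.resize(b[165:265,170:280],None,fx=7,fy=6 if 0 else 6,interpolation=cv2.INTER_CUBIC) if 0 else cv2.resize(b[170:260,175:275],None,fx=6,fy=6,interpolation=cv2.INTER_CUBIC)
cv2.imwrite('pics/caddy.png',c)
E
```

```text
red
[344.4 160.3] [335 157  20   8  93] [ 0.6751 -0.1505] [ 0.682  -0.1554]
[429.4 178.2] [425 174  10   9  63] [ 0.6189 -0.3927] [ 0.624  -0.4053]
[428.6 193.6] [424 190  10   8  65] [ 0.5746 -0.3888] [ 0.5784 -0.4012]
[427.6 209.4] [423 206  10   8  65] [ 0.5295 -0.3844] [ 0.5318 -0.3967]
[404.3 276.9] [400 268  15  24 108] [ 0.339  -0.3123] [ 0.3354 -0.3224]
knob
[326.3 198.3] [323 195   8   7  43] [ 0.5652 -0.0946]
[369.7 203.6] [363 198  14  12 128] [ 0.5477 -0.2167]
[347.1 240.5] [345 234   5  15  31] [ 0.4451 -0.1503]
[389.6 238.3] [388 234   5  10  14] [ 0.4492 -0.2697]
[359.1 241.2] [355 238   9   7  46] [ 0.4427 -0.184 ]
[402.2 240.9] [398 238   9   7  48] [ 0.4412 -0.3048]
bar ((343.6659851074219, 161.27432250976562), (11.559664726257324, 68.6612319946289), 79.04593658447266) [array([ 0.6824, -0.051 ]), array([ 0.718 , -0.2551]), array([ 0.6834, -0.2607]), array([ 0.6479, -0.0569])]
```

View pics/caddy.png

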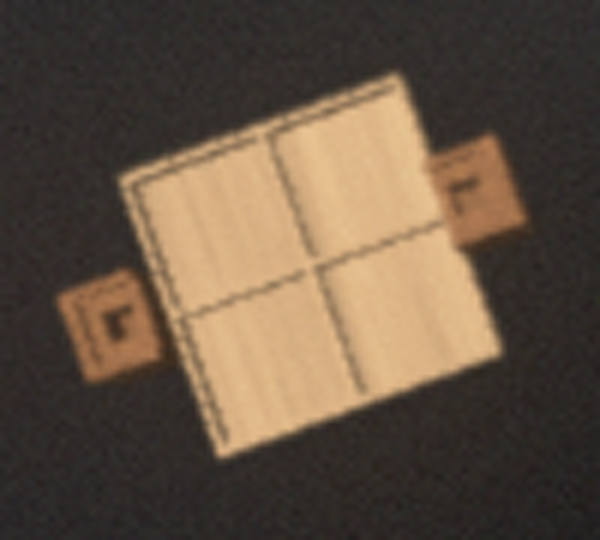

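The crop shows the tray corners at crop (122,178), (400,75), (500,355) and (220,458). The post holes are near (118,322) and (462,195).

```bash
python3 - <<'E'
from h import *
r=cam('top')
f=lambda u,v,z:onz(r,(u/6+175-.4,v/6+170-.4),z)[:2]
P=np.array([f(*p,.031) for p in((122,178),(400,75),(500,355),(220,458))]);print(P.round(4),P.mean(0).round(4))
H=np.array([f(118,322,.09),f(462,195,.09)]);print(H.round(4),H.mean(0).round(4),np.linalg.norm(H[1]-H[0]))
d=H[0]-H[1];print('yaw posts',np.degrees(np.arctan2(d[1],d[0])))
for a,b in((0,1),(3,2),(1,2),(0,3)):
    d=P[a]-P[b];print(np.degrees(np.arctan2(d[1],d[0])),np.linalg.norm(d))
s=cam('scene')
for n,p in(('b',(154,214)),('d',(196,201)),('a',(243,217)),): 
    o,d=ray(s,p);print(n,[onz(s,p,z)[:2].round(3) for z in(.106,.118)])
w=cam('wrist'); st=env.get_state()
R=np.array(st['tcp_pos']); print('yaw tool',2*np.arctan2(.22107,.97526))
E
```

```text
[[0.5755 0.291 ]
 [0.6241 0.1522]
 [0.4842 0.1047]
 [0.4359 0.2438]] [0.5299 0.1979]
[[0.5022 0.2829]
 [0.5598 0.118 ]] [0.531  0.2004] 0.17466926208699315
yaw posts 109.22573415046291
109.31844292183072 0.14704978896672993
109.12725235498957 0.1472299526562897
18.76211751657814 0.1477897764783808
18.690505434348314 0.14730036460469678
b [array([ 0.438, -0.296]), array([ 0.453, -0.298])]
d [array([ 0.433, -0.18 ]), array([ 0.448, -0.183])]
a [array([ 0.551, -0.09 ]), array([ 0.564, -0.095])]
yaw tool 0.4458220503776143
```

Emit:
move_arm(moves=[0.09,0.1,0.02,0.7,0.045,0.193,0.214,0.02,1.459,0.045,0.193,0.214,0.02,1.459,0.045,0.193,0.214,0.02,1.459,0.045,0.193,0.214,0.02,1.459,0.045,0.193,0.214,0.02,1.459,0.045,0.193,0.214,0.02,1.459,0.045,0.193,0.214,0.02,1.459,0.045,0.193,0.214,0.02,1.459,0.045,0.193,0.214,0.02,1.459,0.045,0.193,0.214,0.02,1.459,0.045,0.193,0.214,0.02,1.459,0.045], newtons=60)

```text
clock: 1.35
tcp_pos: [0.4411, -0.3045, 0.2593]
orientation: [0.0, 0.577, 0.817, 0.0]
wrist_force: [0.8, 0.3, 0.8]
finger_gap: 0.045
grip_force: 0.0
```

Emit:
move_arm(moves=[0,0,0,0,0.045,0,0,0,0,0.045,0,0,0,0,0.045])

```text
clock: 1.6
tcp_pos: [0.4409, -0.3049, 0.2593]
orientation: [0.0, 0.581, 0.814, 0.0]
wrist_force: [-0.1, -0.1, -0.1]
finger_gap: 0.0449
grip_force: 0.0
```

```bash
python3 - <<'E'
from h import *
r=cam('wrist');cv2.imwrite('pics/w1.png',r['bgr'])
t=cam('top');cv2.imwrite('pics/t1.png',t['bgr'])
for n,p in(('b',(.441,-.305)),('d',(.4427,-.184)),('a',(.565,-.0946))): print(n,proj(r,(*p,.106)),proj(r,(*p,.118)))
s=env.get_state();print(s['clock'],s['tcp_pos'],s['orientation'],s['joint_pos'])
E
```

```text
b [274.02391889 195.32308408] [274.04152027 198.42170278]
d [322.48547358  64.16307724] [324.72149108  61.64190882]
a [504.29471731   3.78169486] [515.37434569  -1.76573998]
1.7 [ 0.44084676 -0.3048898   0.25930557] [-1.05868666e-05  5.80354716e-01  8.14363802e-01  3.56051304e-05] [-7.54915196e-01  2.32167414e-01 -1.37964394e-02  1.32486309e+00
  6.76895893e-05  4.83413199e-01]
```

View pics/w1.png

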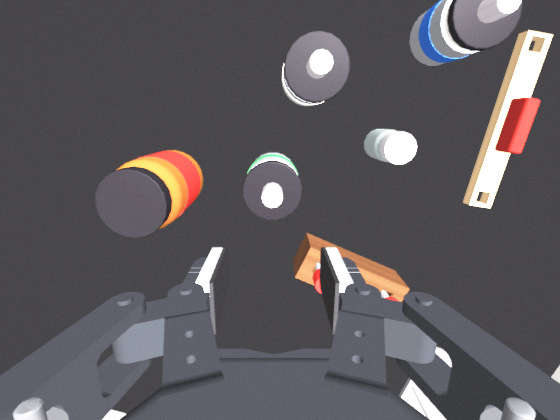

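The wrist view shows the b knob at (272,196) and the d knob at (321,62). Both are within 2 px of the predictions, and the jar is clear of the fingers.

Emit:
move_arm(moves=[0,0,-0.04,0,0.045,0,0,-0.08,0,0.045,0,0,-0.12,0,0.045,0,0,-0.145,0,0.045,0,0,-0.157,0,0.045,0,0,-0.157,0,0.045,0,0,-0.157,0,0.005,0,0,-0.157,0,0.005,0,0,-0.157,0,0.005,0,0,-0.157,0,0.005,0,0,-0.157,0,0.005,0,0,-0.157,0,0.005], newtons=60)

```text
clock: 2.7
tcp_pos: [0.4414, -0.3055, 0.1035]
orientation: [0.001, 0.58, 0.815, -0.0]
wrist_force: [-1.0, -0.1, 3.7]
finger_gap: 0.0179
grip_force: 58.9
```

Emit:
move_arm(moves=[0,0,0,0,0.005,0,0,0,0,0.005,0,0,0.03,0,0.005,0,0,0.06,0,0.005,0,0,0.1,0,0.005,0,0,0.1,0,0.005])

```text
clock: 3.2
tcp_pos: [0.4435, -0.307, 0.2094]
orientation: [0.005, 0.58, 0.815, -0.001]
wrist_force: [1.0, -1.3, -1.3]
finger_gap: 0.0177
grip_force: 59.4
```

```bash
python3 - <<'E'
from h import *
r=cam('wrist');s=cam('scene')['bgr'][120:300,60:300]
cv2.imwrite('pics/w2.png',np.hstack([cv2.resize(r['bgr'],(400,300)),cv2.resize(s,(400,300))]))
E
```

```text
(no output)
```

View pics/w2.png

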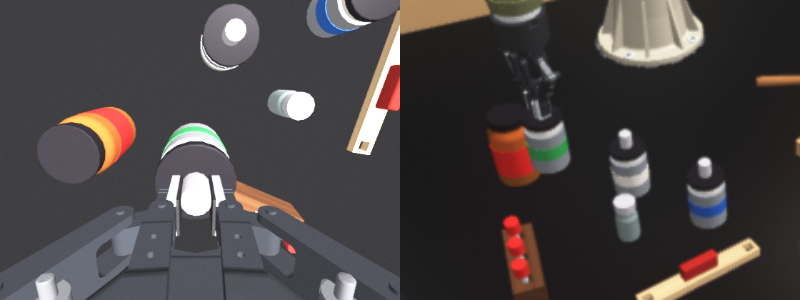

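The green can is held upright by its knob. Next I'll go to a hover beside the caddy for a closer look.

Emit:
move_arm(moves=[0,0,0.0475,0,0.005,0.01,0.03,0.0475,0,0.005,0.018,0.068,0.0475,0,0.005,0.026,0.108,0.0475,0,0.005,0.034,0.148,0.0475,0,0.005,0.042,0.188,0.0475,0,0.005,0.05,0.228,0.0475,0,0.005,0.058,0.268,0.0475,0,0.005,0.066,0.308,0.0475,0,0.005,0.075,0.348,0.0475,0,0.005,0.082,0.382,0.0475,0,0.005,0.089,0.405,0.0475,0,0.005])

```text
clock: 4.3
tcp_pos: [0.5285, 0.1035, 0.2473]
orientation: [-0.002, 0.579, 0.816, -0.001]
wrist_force: [0.0, -1.1, -1.8]
finger_gap: 0.0179
grip_force: 59.4
```

Emit:
move_arm(moves=[0,0,0,0,0.005,0,0,0,0,0.005,0,0,0,0,0.005,0,0,0,0,0.005])

```text
clock: 4.63
tcp_pos: [0.5292, 0.0992, 0.2487]
orientation: [-0.001, 0.58, 0.814, -0.001]
wrist_force: [-0.4, 0.2, -1.9]
finger_gap: 0.0179
grip_force: 59.5
```

```bash
python3 - <<'E'
from h import *
r=cam('wrist');cv2.imwrite('pics/w3.png',cv2.resize(r['bgr'],(784,588)))
import pickle;pickle.dump(r,open('w3.pkl','wb'))
c=np.array([.5303,.199]);u=np.array([-.327,.945])
for k in(-.088,.088): print(proj(r,(*(c+u*k),.09))*1.4)
E
```

```text
[433.40943094 262.97466022]
[442.57533081 -37.87348177]
```

View pics/w3.png

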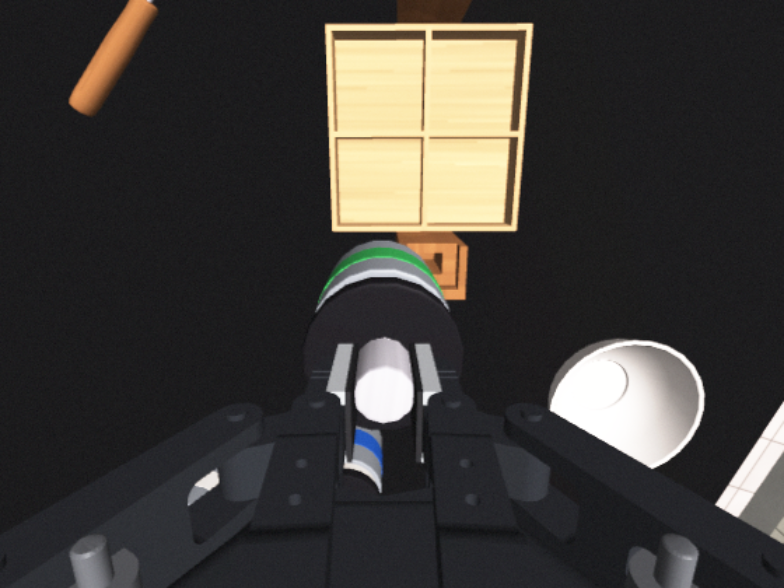

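The view shows the tray corners at (326,25), (532,25), (518,231) and (333,231), the divider cross at (425,133) and the near post hole at (436,262).

```bash
python3 - <<'E'
from h import *
import pickle;r=pickle.load(open('w3.pkl','rb'))
P=np.array([onz(r,(a/1.4,b/1.4),.031)[:2] for a,b in((326,25),(532,25),(518,231),(333,231),(425,133))]);print(P.round(4),P[:4].mean(0).round(4))
for a,b in((0,3),(1,2),(1,0),(2,3)):
    d=P[a]-P[b];print(np.degrees(np.arctan2(d[1],d[0])).round(2),np.linalg.norm(d).round(4))
print(onz(r,(436/1.4,262/1.4),.09)[:2])
# can bottom: green band etc - knob top location
print('knob',onz(r,(385/1.4,397/1.4),.254)[:2])
E
```

```text
[[0.4358 0.243 ]
 [0.5745 0.2908]
 [0.6245 0.1527]
 [0.4841 0.1043]
 [0.5279 0.198 ]] [0.5297 0.1977]
109.18 0.1469
109.9 0.1468
19.0 0.1467
19.04 0.1486
[0.56050363 0.11705007]
knob [0.53065473 0.09598406]
```

Emit:
move_arm(moves=[0.006,0.035,0,0,0.005,0.012,0.075,0,0,0.005,0.018,0.115,0,0,0.005,0.0225,0.1445,0,0,0.005,0.0225,0.1445,0,0,0.005,0.0225,0.1445,0,0,0.005,0.0225,0.1445,-0.035,0,0.005,0.0225,0.1445,-0.07,0,0.005,0.0225,0.1445,-0.095,0,0.005,0.0225,0.1445,-0.105,0,0.005,0.0225,0.1445,-0.105,0,0.005,0.0225,0.1445,-0.105,0,0.005])

```text
clock: 5.68
tcp_pos: [0.5527, 0.2435, 0.1455]
orientation: [0.0, 0.58, 0.814, -0.0]
wrist_force: [-0.1, 0.5, -2.2]
finger_gap: 0.018
grip_force: 59.5
```

Emit:
move_arm(moves=[0,0,-0.008,0,0.005,0,0,-0.016,0,0.005,0,0,-0.024,0,0.005,0,0,-0.03,0,0.005,0,0,-0.035,0,0.005,0,0,-0.035,0,0.005])

```text
clock: 6.18
tcp_pos: [0.5519, 0.2446, 0.1089]
orientation: [-0.0, 0.58, 0.815, -0.0]
wrist_force: [-0.5, -0.1, -2.6]
finger_gap: 0.0179
grip_force: 59.6
```

```bash
python3 - <<'E'
from h import *
r=cam('wrist');t=cam('top')['bgr'][165:260,175:275]
cv2.imwrite('pics/w4.png',np.hstack([cv2.resize(r['bgr'],(480,360)),cv2.resize(t,(320,360))]))
E
```

```text
(no output)
```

View pics/w4.png

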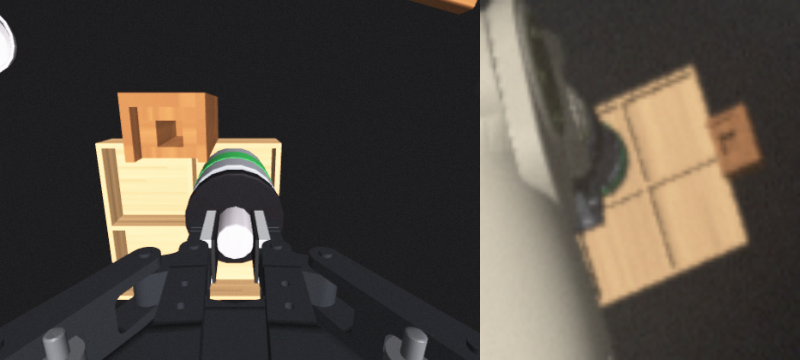

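Emit:
move_arm(moves=[0,0,-0.002,0,0.005,0,0,-0.004,0,0.005,0,0,-0.004,0,0.005])

```text
clock: 6.53
tcp_pos: [0.5528, 0.2449, 0.1067]
orientation: [0.0, 0.58, 0.815, 0.001]
wrist_force: [-1.3, -0.4, 2.6]
finger_gap: 0.0171
grip_force: 60.3
```

Emit:
move_arm(moves=[0,0,-0.002,0,0.005,0,0,-0.004,0,0.005,0,0,-0.004,0,0.005], newtons=90)

```text
clock: 6.78
tcp_pos: [0.5528, 0.2449, 0.1029]
orientation: [0.0, 0.58, 0.815, 0.001]
wrist_force: [-1.9, -0.8, 3.8]
finger_gap: 0.0169
grip_force: 87.8
```

Emit:
move_arm(moves=[0,0,-0.002,0,0.005,0,0,-0.004,0,0.005,0,0,-0.004,0,0.005])

```text
clock: 7.03
tcp_pos: [0.5527, 0.2449, 0.0989]
orientation: [0.0, 0.58, 0.815, 0.001]
wrist_force: [-1.6, 0.0, 4.3]
finger_gap: 0.017
grip_force: 87.9
```

Emit:
move_arm(moves=[0,0,-0.002,0,0.005,0,0,-0.003,0,0.005,0,0,-0.003,0,0.005])

```text
clock: 7.28
tcp_pos: [0.5528, 0.245, 0.0985]
orientation: [0.001, 0.58, 0.815, 0.001]
wrist_force: [-7.1, -2.0, 19.2]
finger_gap: 0.0174
grip_force: 89.4
```

Emit:
move_arm(moves=[0,0,0.003,0,0.005,0,0,0.003,0,0.045,0,0,0.003,0,0.045,0,0,0.003,0,0.045,0,0,0.003,0,0.045,0,0,0.03,0,0.045,0,0,0.045,0,0.045,0,0,0.045,0,0,0,0,0.045,0,0,0,0,0.045,0,0,0,0,0.045,0,0,0,0,0.045,0,0], newtons=60)

```text
clock: 8.28
tcp_pos: [0.5517, 0.2444, 0.1385]
orientation: [-0.001, 0.58, 0.815, -0.001]
wrist_force: [0.2, 0.4, 0.0]
finger_gap: -0.0001
grip_force: 0.0
```

Emit:
move_arm(moves=[0,0,-0.01,0,0,0,0,-0.018,0,0,0,0,-0.02,0,0,0,0,-0.022,0,0,0,0,-0.022,0,0])

```text
clock: 8.7
tcp_pos: [0.553, 0.2448, 0.12]
orientation: [0.001, 0.58, 0.815, 0.001]
wrist_force: [-3.8, -2.1, 17.6]
finger_gap: 0.0002
grip_force: 8.9
```

Emit:
move_arm(moves=[0,0,0.04,0,0,0,0,0.08,0,0.02,-0.01,-0.03,0.12,0,0.045,-0.02,-0.07,0.12,0,0.045,-0.03,-0.11,0.12,0,0.045,-0.04,-0.15,0.12,0,0.045,-0.05,-0.19,0.12,0,0.045,-0.06,-0.23,0.12,0,0.045,-0.07,-0.27,0.12,0,0.045,-0.08,-0.31,0.12,0,0.045,-0.09,-0.35,0.12,0,0.045,-0.1,-0.39,0.12,0,0.045])

```text
clock: 9.7
tcp_pos: [0.4517, -0.1446, 0.2368]
orientation: [-0.0, 0.58, 0.815, -0.0]
wrist_force: [0.4, -0.4, 0.6]
finger_gap: 0.045
grip_force: 0.0
```

Emit:
move_arm(moves=[-0.01,-0.0385,0,0,0.045,-0.01,-0.0385,0,0,0.045,-0.01,-0.0385,0,0,0.045,-0.01,-0.0385,0,0,0.045])

```text
clock: 10.03
tcp_pos: [0.4426, -0.1813, 0.2369]
orientation: [-0.001, 0.58, 0.814, 0.0]
wrist_force: [0.0, -0.4, -1.2]
finger_gap: 0.0447
grip_force: 0.0
```

```bash
cat >> h.py <<'E'
def bright(r,smax=40,vmin=170,amin=60):
    h=cv2.cvtColor(r['bgr'],cv2.COLOR_BGR2HSV); return blobs((h[...,2]>vmin)&(h[...,1]<smax),amin)
E
python3 - <<'E'
from h import *
r=cam('wrist');t=cam('top')
print(proj(r,(.4427,-.184,.115)),proj(r,(.565,-.0946,.117)))
for c,s in bright(r): print(c.round(1),s,onz(r,c,.113)[:2].round(4))
print('top')
for c,s in bright(t,60,110,20): 
    if 300<c[0]<420 and 150<c[1]<260: print(c.round(1),s,onz(t,c,.11)[:2].round(4))
for c,s in blobs(redmask(t['bgr'])): print(c.round(1),onz(t,c,.04)[:2].round(4))
E
```

```text
[273.23410293 207.00677416] [453.15677312 154.22970843]
[401.1 138.6] [391 116  36  62 427] [ 0.5217 -0.0967]
[442.1 152.2] [423 140  38  26 790] [ 0.558  -0.0957]
[468.7 217.5] [ 433  141   75  159 2682] [ 0.6056 -0.1384]
[272.4 165.7] [243 156  57  27 459] [ 0.4307 -0.1512]
[270.4 203.2] [259 189  24  29 543] [ 0.4395 -0.1821]
[348.2 255.9] [ 325  227   48   66 1627] [ 0.5211 -0.2056]
[208.3 268.7] [195 247  28  46 551] [ 0.4061 -0.2585]
[ 27.8 410.6] [ 13 399  29  21 473] [ 0.2721 -0.4774]
[522.6 410.6] [510 401  26  19 368] [ 0.7615 -0.3086]
[ 56.4 414.1] [ 47 407  21  13 209] [ 0.3011 -0.4724]
[491.1 414.1] [480 407  22  13 211] [ 0.7328 -0.3234]
top
[326.3 198.3] [323 195   8   7  43] [ 0.5652 -0.0946]
[369.7 203.6] [363 198  14  12 128] [ 0.5477 -0.2167]
[375.8 216.4] [372 214   9   6  31] [ 0.5113 -0.2328]
[361.8 220.3] [359 216   6  10  24] [ 0.5011 -0.1932]
[347.  240.5] [345 234   5  15  34] [ 0.4451 -0.1501]
[344.3 160.3] [ 0.682  -0.1551]
[430.9 176.5] [ 0.6288 -0.4099]
[430.  192.3] [ 0.5822 -0.4056]
[429.3 207.8] [ 0.5362 -0.4018]
```

Can d is where expected, so I'll pick it.

Emit:
move_arm(moves=[0,0.001,-0.04,0,0.045,0,0.001,-0.08,0,0.045,0,0.001,-0.115,0,0.045,0,0.001,-0.135,0,0.045,0,0.001,-0.135,0,0.045,0,0.001,-0.135,0,0.005,0,0.001,-0.135,0,0.005,0,0.001,-0.135,0,0.005,0,0.001,-0.135,0,0.005,0,0.001,-0.135,0,0.005,0,0.001,-0.135,0,0.005,0,0.001,-0.135,0,0.005], newtons=60)

```text
clock: 11.13
tcp_pos: [0.4438, -0.1811, 0.104]
orientation: [0.001, 0.58, 0.815, 0.0]
wrist_force: [-0.8, -0.4, 5.7]
finger_gap: 0.018
grip_force: 59.3
```

Emit:
move_arm(moves=[0,0,0,0,0.005,0,0,0.03,0,0.005,0,0,0.06,0,0.005,0,0,0.1,0,0.005,0,0,0.14,0,0.005,0,0,0.147,0,0.005])

```text
clock: 11.63
tcp_pos: [0.4452, -0.182, 0.2561]
orientation: [0.005, 0.58, 0.815, 0.0]
wrist_force: [1.2, -1.1, -3.1]
finger_gap: 0.0177
grip_force: 59.8
```

Emit:
move_arm(moves=[0.003,0.03,0,0,0.005,0.007,0.07,0,0,0.005,0.011,0.11,0,0,0.005,0.015,0.15,0,0,0.005,0.019,0.19,0,0,0.005,0.023,0.23,0,0,0.005,0.027,0.27,0,0,0.005,0.031,0.31,0,0,0.005,0.035,0.345,0,0,0.005,0.039,0.375,0,0,0.005,0.042,0.395,0,0,0.005,0.042,0.4037,0,0,0.005])

```text
clock: 12.63
tcp_pos: [0.4848, 0.2258, 0.2484]
orientation: [-0.001, 0.579, 0.816, -0.0]
wrist_force: [0.5, 0.0, -3.1]
finger_gap: 0.0181
grip_force: 59.7
```

Emit:
move_arm(moves=[0,0,0,0,0.005,0,0,0,0,0.005,0,0,0,0,0.005,0,0,-0.035,0,0.005,0,0,-0.07,0,0.005,0,0,-0.09,0,0.005,0,0,-0.1,0,0.005,0,0,-0.11,0,0.005,0,0,-0.12,0,0.005,0,0,-0.13,0,0.005,0,0,-0.137,0,0.005,0,0,-0.137,0,0.005])

```text
clock: 13.63
tcp_pos: [0.4845, 0.2229, 0.1118]
orientation: [-0.0, 0.58, 0.815, -0.001]
wrist_force: [-0.5, -0.2, -3.2]
finger_gap: 0.0179
grip_force: 59.6
```

Emit:
move_arm(moves=[0,0,-0.002,0,0.005,0,0,-0.004,0,0.005,0,0,-0.006,0,0.005,0,0,-0.008,0,0.005,0,0,-0.008,0,0.005], newtons=90)

```text
clock: 14.05
tcp_pos: [0.4855, 0.2235, 0.1063]
orientation: [0.001, 0.58, 0.815, 0.001]
wrist_force: [-1.5, -0.8, 3.2]
finger_gap: 0.0175
grip_force: 89.2
```

Emit:
move_arm(moves=[0,0,-0.002,0,0.005,0,0,-0.004,0,0.005,0,0,-0.004,0,0.005])

```text
clock: 14.3
tcp_pos: [0.4854, 0.2235, 0.1022]
orientation: [0.001, 0.58, 0.815, 0.001]
wrist_force: [-2.6, -0.3, 4.8]
finger_gap: 0.0168
grip_force: 89.4
```

Emit:
move_arm(moves=[0,0,-0.002,0,0.005,0,0,-0.004,0,0.005,0,0,-0.004,0,0.005])

```text
clock: 14.55
tcp_pos: [0.4855, 0.2236, 0.0999]
orientation: [0.001, 0.58, 0.815, 0.001]
wrist_force: [-6.4, -1.2, 16.4]
finger_gap: 0.017
grip_force: 90.6
```

Home at 16 N. I'll release, verify with closed fingers on the knob, then go over can a.

Emit:
move_arm(moves=[0,0,0.003,0,0.005,0,0,0.003,0,0.045,0,0,0.003,0,0.045,0,0,0.003,0,0.045,0,0,0.003,0,0.045,0,0,0.03,0,0.045,0,0,0.043,0,0.045,0,0,0.043,0,0,0,0,0.043,0,0,0,0,0.043,0,0,0,0,0.043,0,0,0,0,0.043,0,0], newtons=60)

```text
clock: 15.55
tcp_pos: [0.4843, 0.2229, 0.1387]
orientation: [-0.001, 0.58, 0.815, -0.001]
wrist_force: [0.2, 0.9, -0.3]
finger_gap: -0.0
grip_force: 0.0
```

Emit:
move_arm(moves=[0,0,-0.01,0,0,0,0,-0.018,0,0,0,0,-0.02,0,0,0,0,-0.022,0,0,0,0,-0.022,0,0])

```text
clock: 15.97
tcp_pos: [0.4858, 0.2234, 0.12]
orientation: [0.001, 0.58, 0.815, 0.001]
wrist_force: [-5.3, -1.7, 19.9]
finger_gap: -0.0003
grip_force: 10.2
```

Emit:
move_arm(moves=[0,0,0.04,0,0,0,0,0.08,0,0.02,0.008,-0.03,0.12,0,0.045,0.018,-0.07,0.12,0,0.045,0.028,-0.11,0.12,0,0.045,0.038,-0.15,0.12,0,0.045,0.048,-0.19,0.12,0,0.045,0.058,-0.23,0.12,0,0.045,0.068,-0.265,0.12,0,0.045,0.075,-0.295,0.12,0,0.045,0.0805,-0.3155,0.12,0,0.045,0.0805,-0.3155,0.12,0,0.045])

```text
clock: 16.97
tcp_pos: [0.5662, -0.0967, 0.2359]
orientation: [-0.0, 0.582, 0.813, -0.001]
wrist_force: [-0.4, -0.2, 0.2]
finger_gap: 0.0449
grip_force: 0.0
```

Emit:
move_arm(moves=[0,0,0,0,0.045,0,0,0,0,0.045])

```text
clock: 17.13
tcp_pos: [0.5649, -0.0919, 0.2368]
orientation: [-0.001, 0.58, 0.815, -0.0]
wrist_force: [-0.4, -0.3, 0.3]
finger_gap: 0.0449
grip_force: 0.0
```

```bash
python3 - <<'E'
from h import *
r=cam('wrist');t=cam('top')
cv2.imwrite('pics/w5.png',np.hstack([cv2.resize(r['bgr'],(480,360)),cv2.resize(t['bgr'][130:260,170:440],(320,240),).repeat(1,0) if 0 else cv2.resize(t['bgr'][100:330,170:375],(320,360))]))
print(proj(r,(.565,-.0946,.117)))
for c,s in bright(r): print(c.round(1),s,onz(r,c,.117)[:2].round(4))
E
```

```text
[273.24062041 207.6405065 ]
[499.  133.8] [  445    55   115   136 10055] [0.7137 0.021 ]
[275.7 167.4] [257 165  37  10  70] [ 0.5558 -0.0618]
[270.3 204.5] [259 190  23  28 457] [ 0.5618 -0.0928]
[208.2 269.2] [196 248  26  45 434] [ 0.5288 -0.1675]
[339.5 269.1] [327 248  26  45 438] [ 0.6394 -0.129 ]
[537.3 317.3] [ 505  260   55  101 2336] [ 0.8327 -0.1145]
[228.5 300.8] [221 285  14  30 236] [ 0.5552 -0.1921]
[555.6 374. ] [550 368  10  13  86] [ 0.8848 -0.1648]
```

View pics/w5.png

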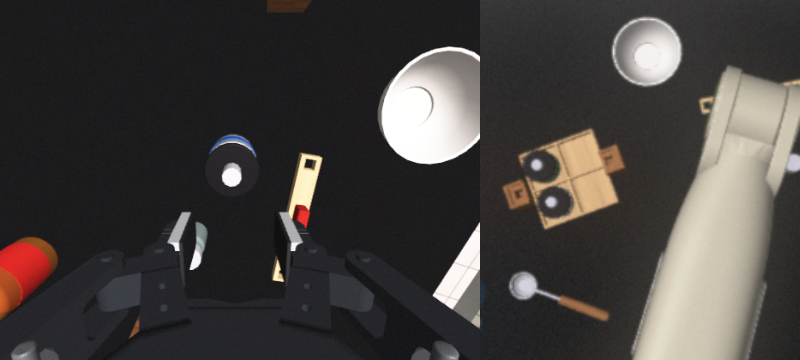

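Both placed cans stand in their cells. The can a knob, at (230,175) in the left panel, is where expected, so I'll pick it.

Emit:
move_arm(moves=[0,0,-0.04,0,0.045,0,0,-0.08,0,0.045,0,0,-0.115,0,0.045,0,0,-0.134,0,0.045,0,0,-0.134,0,0.045,0,0,-0.134,0,0.005,0,0,-0.134,0,0.005,0,0,-0.134,0,0.005,0,0,-0.134,0,0.005,0,0,-0.134,0,0.005,0,0,-0.134,0,0.005,0,0,-0.134,0,0.005], newtons=60)

```text
clock: 18.23
tcp_pos: [0.5664, -0.0927, 0.1053]
orientation: [0.001, 0.58, 0.815, 0.0]
wrist_force: [-0.9, 1.2, 5.7]
finger_gap: 0.0176
grip_force: 59.4
```

Emit:
move_arm(moves=[0,0,0,0,0.005,0,0,0.03,0,0.005,0,0,0.06,0,0.005,0,0,0.1,0,0.005,0,0,0.14,0,0.005,0,0,0.156,0,0.005])

```text
clock: 18.73
tcp_pos: [0.5669, -0.0929, 0.2652]
orientation: [0.003, 0.58, 0.815, 0.001]
wrist_force: [1.5, 0.4, -2.0]
finger_gap: 0.0179
grip_force: 59.7
```

Emit:
move_arm(moves=[0.001,0.03,0,0,0.005,0.003,0.07,0,0,0.005,0.005,0.11,0,0,0.005,0.007,0.15,0,0,0.005,0.009,0.19,0,0,0.005,0.01,0.225,0,0,0.005,0.011,0.25,0,0,0.005,0.011,0.264,0,0,0.005,0.011,0.27,0,0,0.005,0.011,0.27,0,0,0.005,0.011,0.27,0,0,0.005,0.011,0.27,0,0,0.005])

```text
clock: 19.73
tcp_pos: [0.5766, 0.176, 0.2597]
orientation: [0.0, 0.58, 0.814, -0.0]
wrist_force: [-1.0, 0.4, -3.3]
finger_gap: 0.0173
grip_force: 59.7
```

Emit:
move_arm(moves=[0,0,-0.035,0,0.005,0,0,-0.07,0,0.005,0,0,-0.09,0,0.005,0,0,-0.1,0,0.005,0,0,-0.11,0,0.005,0,0,-0.12,0,0.005,0,0,-0.13,0,0.005,0,0,-0.14,0,0.005,0,0,-0.147,0,0.005,0,0,-0.147,0,0.005])

```text
clock: 20.57
tcp_pos: [0.5761, 0.1776, 0.1117]
orientation: [-0.0, 0.58, 0.815, -0.0]
wrist_force: [0.4, -0.1, -3.2]
finger_gap: 0.0177
grip_force: 59.6
```

Emit:
move_arm(moves=[0,0,-0.002,0,0.005,0,0,-0.004,0,0.005,0,0,-0.006,0,0.005,0,0,-0.008,0,0.005,0,0,-0.008,0,0.005], newtons=90)

```text
clock: 20.98
tcp_pos: [0.5767, 0.1778, 0.1065]
orientation: [0.001, 0.58, 0.815, 0.001]
wrist_force: [-2.6, -0.3, 4.3]
finger_gap: 0.0164
grip_force: 89.3
```

Emit:
move_arm(moves=[0,0,-0.002,0,0.005,0,0,-0.004,0,0.005,0,0,-0.004,0,0.005])

```text
clock: 21.23
tcp_pos: [0.5767, 0.1778, 0.1026]
orientation: [0.001, 0.58, 0.815, 0.001]
wrist_force: [-2.6, -0.5, 3.8]
finger_gap: 0.0166
grip_force: 89.4
```

Emit:
move_arm(moves=[0,0,-0.002,0,0.005,0,0,-0.004,0,0.005,0,0,-0.004,0,0.005])

```text
clock: 21.48
tcp_pos: [0.5769, 0.1779, 0.101]
orientation: [0.001, 0.58, 0.815, 0.001]
wrist_force: [-7.9, -1.6, 19.0]
finger_gap: 0.0171
grip_force: 91.0
```

Emit:
move_arm(moves=[0,0,0.003,0,0.005,0,0,0.003,0,0.045,0,0,0.003,0,0.045,0,0,0.003,0,0.045,0,0,0.003,0,0.045,0,0,0.03,0,0.045,0,0,0.043,0,0.045,0,0,0.043,0,0,0,0,0.043,0,0,0,0,0.043,0,0,0,0,0.043,0,0,0,0,0.043,0,0], newtons=60)

```text
clock: 22.48
tcp_pos: [0.5758, 0.1775, 0.1385]
orientation: [-0.001, 0.58, 0.815, -0.001]
wrist_force: [0.3, -0.5, 0.5]
finger_gap: -0.0003
grip_force: 0.0
```

Emit:
move_arm(moves=[0,0,-0.01,0,0,0,0,-0.018,0,0,0,0,-0.02,0,0,0,0,-0.022,0,0,0,0,-0.022,0,0])

```text
clock: 22.9
tcp_pos: [0.5771, 0.1778, 0.12]
orientation: [0.001, 0.58, 0.815, 0.001]
wrist_force: [-4.3, -0.8, 18.3]
finger_gap: 0.0003
grip_force: 8.9
```

Emit:
move_arm(moves=[0,0,0.04,0,0,0,0,0.08,0,0.02,0.01,-0.03,0.12,-0.08,0.045,0.02,-0.07,0.13,-0.16,0.045,0.033,-0.11,0.13,-0.16,0.045,0.046,-0.15,0.13,-0.16,0.045,0.06,-0.19,0.13,-0.16,0.045,0.073,-0.23,0.13,-0.16,0.045,0.085,-0.265,0.13,-0.16,0.045,0.095,-0.295,0.13,-0.16,0.045,0.107,-0.325,0.13,-0.16,0.045,0.107,-0.331,0.13,-0.16,0.045])

```text
clock: 23.9
tcp_pos: [0.6844, -0.1591, 0.2447]
orientation: [-0.0, 0.645, 0.764, -0.001]
wrist_force: [-0.4, -0.0, -0.4]
finger_gap: 0.0447
grip_force: 0.0
```

Emit:
move_arm(moves=[0,0,0,0,0.045,0,0,0,0,0.045,0,0,0,0,0.045])

```text
clock: 24.15
tcp_pos: [0.6831, -0.1519, 0.2473]
orientation: [-0.001, 0.643, 0.766, -0.0]
wrist_force: [0.5, 0.6, 1.2]
finger_gap: 0.0451
grip_force: 0.0
```

```bash
python3 - <<'E'
from h import *
r=cam('wrist');t=cam('top')
cv2.imwrite('pics/w6.png',np.hstack([cv2.resize(r['bgr'],(480,360)),cv2.resize(t['bgr'][165:265,180:275],(320,360))]))
for c,s in blobs(redmask(r['bgr']),60): print(c.round(1),s,onz(r,c,.034)[:2].round(4))
print(env.get_state()['tcp_pos'],proj(r,(.683,-.156,.04)))
m=redmask(r['bgr']);n,l,st,ce=cv2.connectedComponentsWithStats(m.astype(np.uint8));i=1+st[1:,4].argmax()
q=cv2.minAreaRect(np.argwhere(l==i)[:,::-1].astype(np.float32));print([onz(r,p,.04)[:2].round(4) for p in cv2.boxPoints(q)],q)
E
```

```text
[271.  185.5] [265 159  13  54 692] [ 0.6802 -0.1554]
[150.2 374.4] [138 359  24  29 412] [ 0.5635 -0.441 ]
[ 0.68328168 -0.15150257  0.2480776 ] [273.41628707 187.52222366]
[array([ 0.6685, -0.1265]), array([ 0.6814, -0.1242]), array([ 0.6919, -0.1833]), array([ 0.6785, -0.1857])] ((271.0, 185.5), (53.0, 12.0), 90.0)
```

View pics/w6.png

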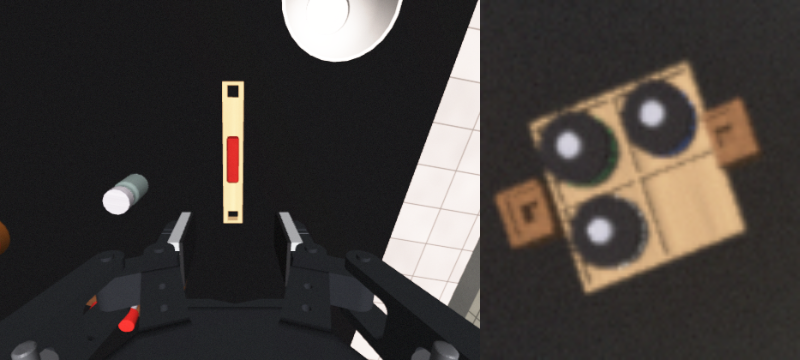

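All three cans are home and the bar lies square to the gripper at (232,150). I'll grasp the bar.

Emit:
move_arm(moves=[0,-0.003,-0.04,0,0.045,0,-0.003,-0.08,0,0.045,0,-0.003,-0.12,0,0.045,0,-0.003,-0.16,0,0.045,0,-0.003,-0.195,0,0.045,-0.001,-0.003,-0.215,0,0.045,-0.001,-0.003,-0.222,0,0.045,-0.001,-0.003,-0.222,0,0.045,-0.001,-0.003,-0.222,0,0.045,-0.001,-0.003,-0.222,0,0.002,-0.001,-0.003,-0.222,0,0.002,-0.001,-0.003,-0.222,0,0.002], newtons=60)

```text
clock: 25.25
tcp_pos: [0.6842, -0.1569, 0.0288]
orientation: [0.002, 0.643, 0.766, 0.001]
wrist_force: [-0.4, -0.6, -1.0]
finger_gap: 0.0148
grip_force: 60.6
```

Emit:
move_arm(moves=[0,0,0,0,0.002,0,0,0,0,0.002,0,0,0,0,0.002,0,0,0,0,0.002])

```text
clock: 25.58
tcp_pos: [0.6843, -0.1569, 0.0286]
orientation: [0.002, 0.643, 0.766, 0.001]
wrist_force: [0.1, 0.4, 6.1]
finger_gap: 0.0146
grip_force: 61.7
```

Emit:
move_arm(moves=[0,0,0.03,0,0.002,0,0,0.06,0,0.002,0,0,0.1,0,0.002,0,0,0.14,0,0.002,0,0,0.18,0,0.002,0,0,0.2,0,0.002])

```text
clock: 26.08
tcp_pos: [0.684, -0.1569, 0.2329]
orientation: [0.004, 0.643, 0.766, 0.002]
wrist_force: [1.0, 0.6, -0.4]
finger_gap: 0.0148
grip_force: 60.6
```

Emit:
move_arm(moves=[-0.012,0.03,0,0.02,0.002,-0.027,0.065,0,0.05,0.002,-0.043,0.1,0,0.08,0.002,-0.058,0.135,0,0.11,0.002,-0.073,0.17,0,0.14,0.002,-0.088,0.205,0,0.16,0.002,-0.103,0.24,0,0.16,0.002,-0.117,0.275,0,0.16,0.002,-0.13,0.305,0,0.16,0.002,-0.142,0.332,0,0.16,0.002,-0.15,0.35,0,0.16,0.002,-0.152,0.356,0,0.16,0.002])

```text
clock: 27.08
tcp_pos: [0.5289, 0.2023, 0.2267]
orientation: [-0.0, 0.578, 0.816, 0.001]
wrist_force: [0.3, -1.3, -0.4]
finger_gap: 0.0144
grip_force: 60.6
```

Emit:
move_arm(moves=[0,0,-0.03,0,0.002,0,0,-0.04,0,0.002,0,0,-0.04,0,0.002,0,0,-0.04,0,0.002,0,0,-0.04,0,0.002,0,0,-0.04,0,0.002])

```text
clock: 27.58
tcp_pos: [0.5315, 0.1991, 0.187]
orientation: [0.001, 0.58, 0.814, 0.001]
wrist_force: [0.4, 0.4, -1.0]
finger_gap: 0.0143
grip_force: 60.6
```

```bash
python3 - <<'E'
from h import *
r=cam('wrist');s=env.get_state();print(s['tcp_pos'],s['orientation'],s['wrist_force'])
import pickle;pickle.dump((r,cam('top')),open('w7.pkl','wb'))
cv2.imwrite('pics/w7.png',cv2.resize(r['bgr'][0:300,100:500],(800,600),interpolation=cv2.INTER_CUBIC))
E
```

```text
[0.53143114 0.19923021 0.18693863] [6.51758852e-04 5.80133051e-01 8.14521175e-01 6.87945575e-04] [ 0.34147548 -0.29912843 -0.57842218]
```

View pics/w7.png

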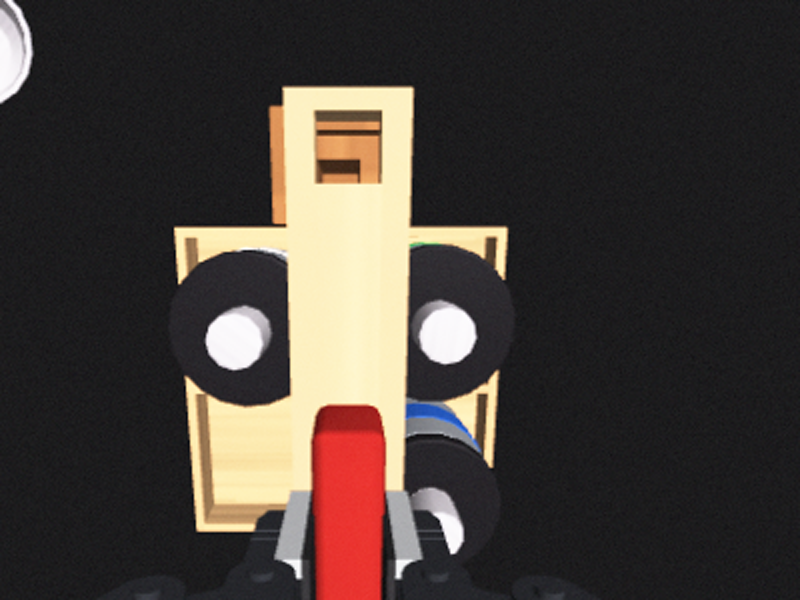

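The view shows the bar's far end at crop (283–413, 87), its hole at (314–382, 110–183), and through it the post-hole corner at about (360,160).

```bash
python3 - <<'E'
from h import *
import pickle;r,t=pickle.load(open('w7.pkl','rb'))
u=np.array([-.3278,.9447]);v=np.array([.9447,.3278]);c=np.array([.5303,.1985])
f=lambda x,y,z:(lambda p:(((p-c)@u*1e3).round(1),((p-c)@v*1e3).round(1)))(onz(r,(x/2+100-.25,y/2-.25),z)[:2])
z=.187-.0286+.014
print('bar end',f(283,87,z),f(413,87,z),'hole',f(314,110,z),f(382,110,z),f(382,183,z),f(314,183,z))
print('sides at', f(291,400,z),f(406,400,z))
print('posthole corner',f(360,160,.09),'rim outer inner edge?',f(350,134,.102),f(350,121,.102))
print('post left side',f(270,106,.102),f(274,224,.102))
print('tray',[f(*p,.031) for p in((175,228),(507,228),(197,531))])
print('tcp',((np.array([.5314,.1992])-c)@u),((np.array([.5314,.1992])-c)@v))
E
```

```text
bar end (np.float64(100.5), np.float64(-12.7)) (np.float64(100.5), np.float64(15.2)) hole (np.float64(96.0), np.float64(-6.1)) (np.float64(96.0), np.float64(8.6)) (np.float64(81.1), np.float64(8.8)) (np.float64(81.2), np.float64(-6.3))
sides at (np.float64(31.3), np.float64(-12.8)) (np.float64(31.2), np.float64(15.3))
posthole corner (np.float64(95.2), np.float64(5.6)) rim outer inner edge? (np.float64(101.7), np.float64(2.1)) (np.float64(105.5), np.float64(2.1))
post left side (np.float64(110.0), np.float64(-23.4)) (np.float64(74.0), np.float64(-23.4))
tray [(np.float64(73.9), np.float64(-75.2)), (np.float64(73.7), np.float64(72.1)), (np.float64(-73.4), np.float64(-75.4))]
tcp 0.00030070999999998296 0.0012686299999999833
```

Emit:
move_arm(moves=[-0.0025,-0.0014,0,0,0.002,-0.0025,-0.0014,-0.02,0,0.002,-0.0025,-0.0014,-0.04,0,0.002,-0.0025,-0.0014,-0.05,0,0.002,-0.0025,-0.0014,-0.05,0,0.002,-0.0025,-0.0014,-0.056,0,0.002,-0.0025,-0.0014,-0.06,0,0.002,-0.0025,-0.0014,-0.064,0,0.002,-0.0025,-0.0014,-0.064,0,0.002,-0.0025,-0.0014,-0.064,0,0.002])

```text
clock: 28.52
tcp_pos: [0.5281, 0.1983, 0.122]
orientation: [0.0, 0.58, 0.815, 0.0]
wrist_force: [0.1, 0.3, -1.4]
finger_gap: 0.0141
grip_force: 60.6
```

Emit:
move_arm(moves=[0,0,-0.002,0,0.002,0,0,-0.004,0,0.002,0,0,-0.005,0,0.002,0,0,-0.005,0,0.002])

```text
clock: 28.85
tcp_pos: [0.5285, 0.1983, 0.1186]
orientation: [0.001, 0.58, 0.815, 0.001]
wrist_force: [-3.2, -0.8, 8.3]
finger_gap: 0.0142
grip_force: 61.9
```

```bash
python3 - <<'E'
from h import *
r=cam('wrist');import pickle;pickle.dump(r,open('w8.pkl','wb'))
cv2.imwrite('pics/w8.png',np.hstack([cv2.resize(r['bgr'][0:300,150:450],(600,600),interpolation=cv2.INTER_CUBIC)]))
E
```

```text
(no output)
```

View pics/w8.png

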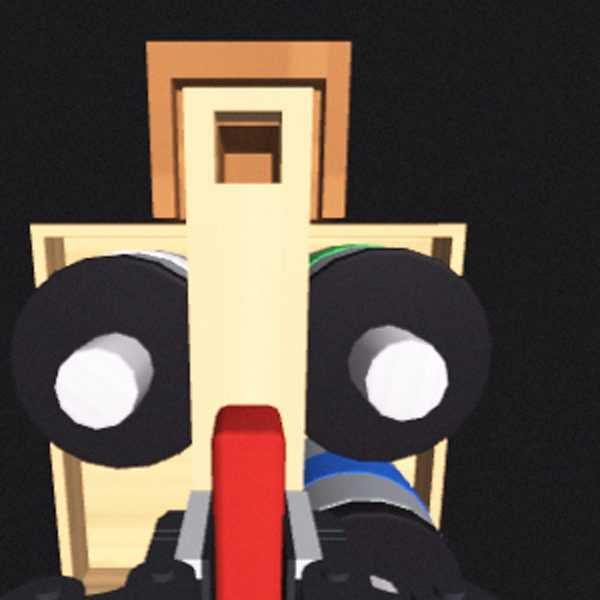

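The bar is flat in the pocket with its hole over the post hole at about (248,150). I'll release it and go to the pins.

Emit:
move_arm(moves=[0,0,0.001,0,0.002,0,0,0.001,0,0.032,0,0,0.001,0,0.032,0,0,0.001,0,0.032,0,0,0.001,0,0.032,0,0,0.02,0,0.032,0,0,0.06,0,0.032,0,0,0.1,0,0.032,0,-0.04,0.13,0.1,0.034,0,-0.08,0.13,0.22,0.034,0,-0.12,0.13,0.34,0.034,0,-0.16,0.13,0.46,0.034])

```text
clock: 29.9
tcp_pos: [0.5286, 0.0499, 0.2479]
orientation: [0.001, 0.386, 0.922, 0.0]
wrist_force: [2.2, 0.2, -0.9]
finger_gap: 0.034
grip_force: 0.0
```

Emit:
move_arm(moves=[0,-0.04,0,0.12,0.034,0,-0.08,0,0.24,0.034,0,-0.12,0,0.36,0.034,0,-0.16,0,0.48,0.034,0,-0.2,0,0.6,0.034,0,-0.24,0,0.685,0.034,0,-0.28,0,0.685,0.034,0,-0.32,0,0.685,0.034,0,-0.36,-0.02,0.685,0.034,0,-0.395,-0.03,0.685,0.034,0.001,-0.421,-0.03,0.685,0.034,0.001,-0.423,-0.03,0.685,0.034])

```text
clock: 30.9
tcp_pos: [0.528, -0.3773, 0.2142]
orientation: [-0.001, 0.06, 0.998, -0.0]
wrist_force: [-0.0, -0.4, 0.3]
finger_gap: 0.0341
grip_force: 0.0
```

Emit:
move_arm(moves=[0,0,0,0,0.034,0,0,0,0,0.034,0,0,0,0,0.034,0,0,0,0,0.034])

```text
clock: 31.23
tcp_pos: [0.5296, -0.3705, 0.2175]
orientation: [0.0, 0.056, 0.998, -0.0]
wrist_force: [0.4, -0.3, 0.2]
finger_gap: 0.0338
grip_force: 0.0
```

```bash
python3 - <<'E'
from h import *
r=cam('wrist');t=cam('top')
s=env.get_state();print(s['tcp_pos'],s['orientation'],s['joint_pos'])
cv2.imwrite('pics/w9.png',np.hstack([cv2.resize(r['bgr'],(480,360)),cv2.resize(t['bgr'][165:265,180:275],(320,360))]))
for c,s in blobs(redmask(r['bgr']),60): print(c.round(1),s,onz(r,c,.085)[:2].round(4))
for p in((.5295,-.3844),(.5746,-.3888),(.6189,-.3927)): print(proj(r,(*p,.088)))
E
```

```text
[ 0.52963772 -0.37065544  0.21753965] [ 3.40909461e-04  5.63516614e-02  9.98410906e-01 -1.90800377e-04] [-7.34740517e-01  4.60911666e-01  2.11122946e-01  1.32023728e+00
  1.30736694e-04 -6.21977402e-01]
[272.4   1.5] [256   0  34   5 115] [ 0.3771 -0.354 ]
[252.8 194.8] [238 188  26  19 173] [ 0.5223 -0.388 ]
[254.  241.1] [240 234  25  19 216] [ 0.5655 -0.3927]
[255.4 286.1] [242 276  25  30 293] [ 0.6112 -0.3973]
[257.82057741 203.120471  ]
[259.32201293 251.18080332]
[261.11645694 294.45825122]
```

View pics/w9.png

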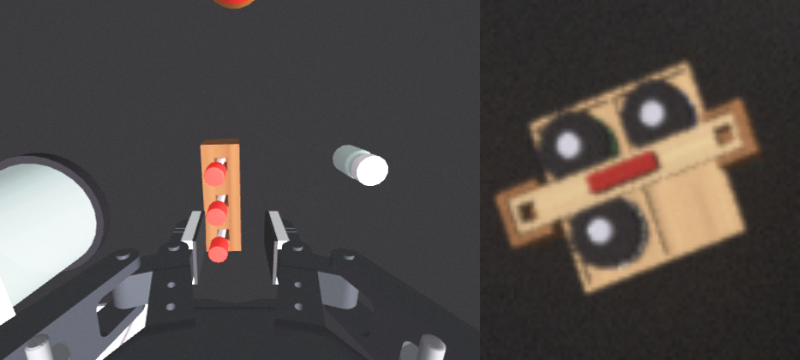

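The pins stand in a row with head tops at about (251,205), (253,250) and (255,293) in full-frame pixels. The bar is seated in both pockets (right panel). I'll grasp the nearest pin.

Emit:
move_arm(moves=[0.001,-0.017,0,0,0.034,0.001,-0.017,0,0,0.034,0.001,-0.017,-0.04,0,0.034,0.001,-0.017,-0.08,0,0.034,0.001,-0.017,-0.115,0,0.034,0.001,-0.017,-0.135,0,0.034,0.001,-0.017,-0.141,0,0.034,0.001,-0.017,-0.141,0,0.034,0.001,-0.017,-0.141,0,0.005,0.001,-0.017,-0.141,0,0.005,0.001,-0.017,-0.141,0,0.005,0.001,-0.017,-0.141,0,0.005], newtons=40)

```text
clock: 32.33
tcp_pos: [0.531, -0.3897, 0.0776]
orientation: [0.001, 0.057, 0.998, -0.001]
wrist_force: [0.3, 0.4, -1.1]
finger_gap: 0.0204
grip_force: 39.3
```

Emit:
move_arm(moves=[0,0,0,0,0.005,0,0,0,0,0.005,0,0,0,0,0.005])

```text
clock: 32.58
tcp_pos: [0.531, -0.3897, 0.0771]
orientation: [0.001, 0.057, 0.998, -0.001]
wrist_force: [0.3, 0.8, 4.9]
finger_gap: 0.0202
grip_force: 39.8
```

Emit:
move_arm(moves=[0,0,0.03,0,0.005,0,0,0.07,0,0.005,0,0,0.11,0,0.005,0,0,0.15,0,0.005,0,0.02,0.17,0,0.005,0.002,0.06,0.17,0,0.005,0.004,0.1,0.17,0,0.005,0.006,0.14,0.17,0,0.005,0.008,0.18,0.17,0,0.005,0.01,0.22,0.17,0,0.005,0.012,0.26,0.17,0,0.005,0.014,0.3,0.17,0,0.005])

```text
clock: 33.58
tcp_pos: [0.5438, -0.087, 0.2457]
orientation: [-0.0, 0.057, 0.998, 0.0]
wrist_force: [1.1, 1.1, -0.4]
finger_gap: 0.0204
grip_force: 39.4
```

Emit:
move_arm(moves=[0.002,0.04,0,0,0.005,0.004,0.08,0,0,0.005,0.006,0.12,0,0,0.005,0.008,0.15,0,0,0.005,0.01,0.18,0,0,0.005,0.012,0.2,0,0,0.005,0.012,0.2,0,0,0.005,0.012,0.2,0,0,0.005,0.012,0.2,0,0,0.005])

```text
clock: 34.33
tcp_pos: [0.556, 0.1107, 0.2456]
orientation: [-0.0, 0.057, 0.998, -0.0]
wrist_force: [0.2, 0.1, -1.1]
finger_gap: 0.0204
grip_force: 39.5
```

Emit:
move_arm(moves=[0.0014,0.0045,-0.03,0,0.005,0.0014,0.0045,-0.05,0,0.005,0.0014,0.0045,-0.056,0,0.005,0.0014,0.0045,-0.056,0,0.005,0.0014,0.0045,-0.056,0,0.005])

```text
clock: 34.75
tcp_pos: [0.5577, 0.1146, 0.1902]
orientation: [-0.0, 0.058, 0.998, -0.0]
wrist_force: [-0.6, 0.2, -0.4]
finger_gap: 0.0207
grip_force: 39.5
```

```bash
python3 - <<'E'
from h import *
r=cam('wrist');import pickle;pickle.dump(r,open('w10.pkl','wb'));s=env.get_state();p=s['tcp_pos'];print(p,s['orientation'])
cv2.imwrite('pics/w10.png',cv2.resize(r['bgr'][120:330,140:420],(800,600),interpolation=cv2.INTER_CUBIC))
k=800/280
for q in((p[0],p[1],p[2]-.071),(.5574,.1152,.104)): print((proj(r,q)-[140,120])*k)
E
```

```text
[0.55825141 0.11480239 0.19093714] [7.01437177e-04 5.78553549e-02 9.98324725e-01 9.68296497e-05]
[383.27549866 297.59013308]
[384.35578054 274.34060265]
```

View pics/w10.png

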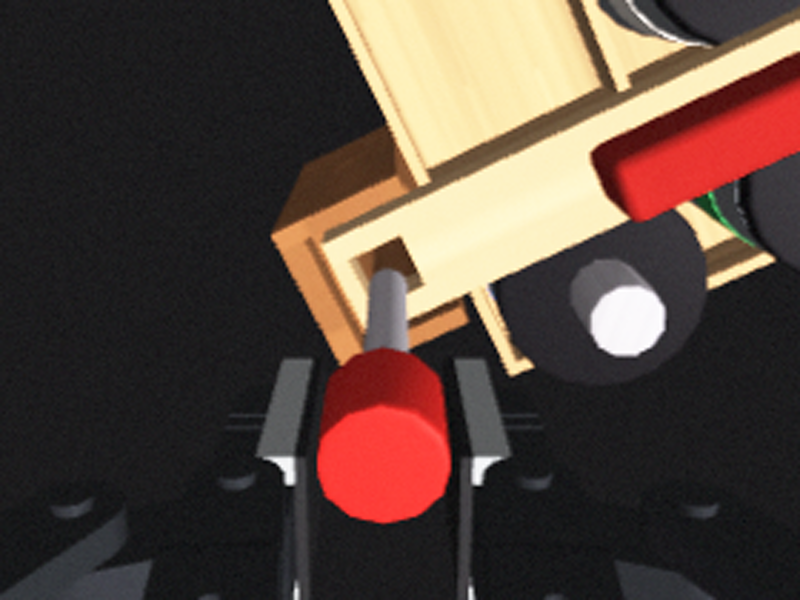

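The hole in the bar shows corners at crop (350,262), (402,237) and (425,283). The pin tip is at about (389,270) and the head disc centre at (384,463).

```bash
python3 - <<'E'
from h import *
import pickle;r=pickle.load(open('w10.pkl','rb'));k=800/280
p=np.array([.5580,.1147,.1905]);P=lambda q:((proj(r,q)-[140,120])*k).round(1)
print('headtop',P(p+[0,0,.011]),'headbottom',P(p+[0,0,-.011]),'tip',P(p+[0,0,-.071]),'55mm',P(p+[0,0,-.066]))
f=lambda a,z:onz(r,(a[0]/k+140,a[1]/k+120),z)
print('hole',f((387.5,272.5),.104)); 
for z in(.11,.115,.119,.125): print(z,f((389,272),z).round(4))
print('disc',f((384,463),.2015), 'cam',-r['R'].T@r['t'])
E
```

```text
headtop [383.  468.4] headbottom [382.9 405.2] tip [382.7 296.1] 55mm [382.7 302.9]
hole [0.55700124 0.11606222 0.104     ]
0.11 [0.5551 0.1166 0.11  ]
0.115 [0.5535 0.1168 0.115 ]
0.119 [0.5523 0.1169 0.119 ]
0.125 [0.5504 0.1171 0.125 ]
disc [0.5571052  0.11495856 0.2015    ] cam [0.48918474 0.12266841 0.32390643]
```

The pin has swung about 5° in the pads, putting its tip about 5 mm toward -x. I'll put the tip over the hole and lower it partway.

Emit:
move_arm(moves=[0.0045,-0.0003,0,0,0.005,0.0045,-0.0003,0,0,0.005,0.0045,-0.0003,-0.01,0,0.005,0.0045,-0.0003,-0.02,0,0.005,0.0045,-0.0003,-0.025,0,0.005,0.0045,-0.0003,-0.025,0,0.005])

```text
clock: 35.3
tcp_pos: [0.5606, 0.1152, 0.1625]
orientation: [-0.002, 0.057, 0.998, -0.0]
wrist_force: [0.1, 0.4, -0.8]
finger_gap: 0.0204
grip_force: 39.5
```

Emit:
move_arm(moves=[-0.001,0,-0.008,0,0.005,-0.002,0,-0.016,0,0.005,-0.0035,0,-0.022,0,0.005,-0.0035,0,-0.022,0,0.005])

```text
clock: 35.63
tcp_pos: [0.5571, 0.1153, 0.1409]
orientation: [-0.002, 0.057, 0.998, -0.0]
wrist_force: [-0.3, 0.5, 0.3]
finger_gap: 0.0205
grip_force: 39.5
```

```bash
python3 - <<'E'
from h import *
r=cam('wrist');s=env.get_state();p=s['tcp_pos'];print(p,s['wrist_force'])
cv2.imwrite('pics/w11.png',cv2.resize(r['bgr'][120:330,140:420],(800,600),interpolation=cv2.INTER_CUBIC))
E
```

```text
[0.5576092  0.11526923 0.14169545] [-0.42453014  0.28277874 -0.61969528]
```

View pics/w11.png

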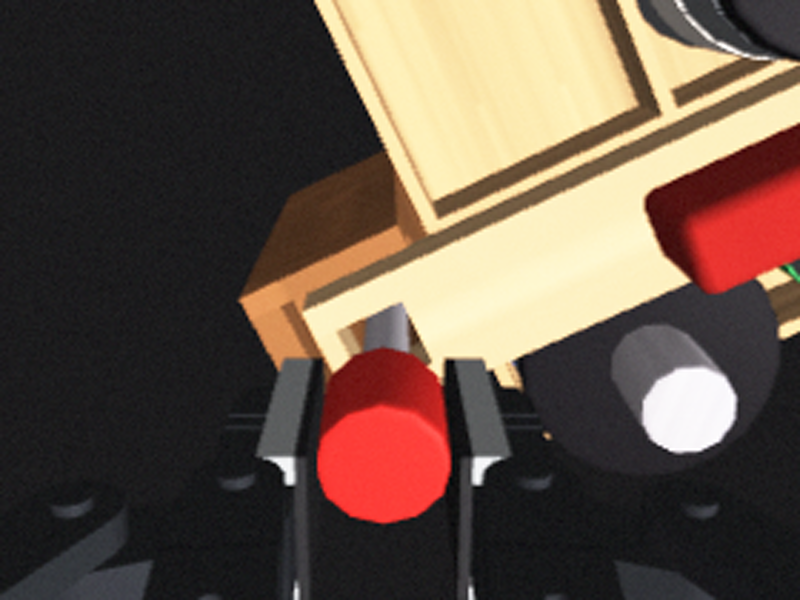

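The stem is inside the bar hole, at (385,320), with no force on it. I'll lower further and release.

Emit:
move_arm(moves=[0,0,-0.006,0,0.005,0,0,-0.012,0,0.005,0,0,-0.018,0,0.005,0,0,-0.024,0,0.005,0,0,-0.024,0,0.005])

```text
clock: 36.1
tcp_pos: [0.5577, 0.1152, 0.1172]
orientation: [-0.001, 0.057, 0.998, -0.0]
wrist_force: [-0.2, -0.1, -1.2]
finger_gap: 0.0205
grip_force: 39.5
```

Emit:
move_arm(moves=[0,0,0,0,0.034,0,0,0,0,0.034,0,0,0,0,0.034,0,0,0,0,0.034,0,0,0.03,0,0.034,0,0,0.035,0,0.034,0,0,0.035,0,0,0,0,0.035,0,0,0,0,0.035,0,0,0,0,0.035,0,0,0,0,0.035,0,0])

```text
clock: 37.02
tcp_pos: [0.558, 0.1152, 0.1528]
orientation: [-0.001, 0.057, 0.998, -0.0]
wrist_force: [0.6, 0.7, 0.3]
finger_gap: 0.0001
grip_force: 0.0
```

Emit:
move_arm(moves=[0,0,-0.01,0,0,0,0,-0.016,0,0,0,0,-0.019,0,0,0,0,-0.019,0,0])

```text
clock: 37.35
tcp_pos: [0.558, 0.1153, 0.1342]
orientation: [-0.001, 0.057, 0.998, -0.0]
wrist_force: [0.5, -0.6, 0.4]
finger_gap: -0.0002
grip_force: 0.0
```

Emit:
move_arm(moves=[0,0,0.04,0,0.01,0,0,0.08,0,0.034,0,-0.02,0.11,0,0.034,0.001,-0.06,0.11,0,0.034,0.003,-0.1,0.11,0,0.034,0.005,-0.14,0.11,0,0.034,0.006,-0.18,0.11,0,0.034,0.008,-0.22,0.11,0,0.034,0.009,-0.26,0.11,0,0.034,0.01,-0.3,0.11,0,0.034,0.012,-0.34,0.11,0,0.034,0.013,-0.38,0.11,0,0.034])

```text
clock: 38.35
tcp_pos: [0.5712, -0.2666, 0.2439]
orientation: [-0.0, 0.057, 0.998, 0.0]
wrist_force: [0.2, -0.1, 0.0]
finger_gap: 0.0339
grip_force: 0.0
```

Emit:
move_arm(moves=[0.001,-0.03,-0.01,0,0.034,0.002,-0.06,-0.02,0,0.034,0.003,-0.09,-0.02,0,0.034,0.004,-0.11,-0.03,0,0.034,0.0047,-0.127,-0.03,0,0.034,0.0047,-0.129,-0.03,0,0.034,0.0047,-0.129,-0.03,0,0.034,0.0047,-0.129,-0.03,0,0.034])

```text
clock: 39.02
tcp_pos: [0.5762, -0.3931, 0.2143]
orientation: [-0.0, 0.057, 0.998, 0.001]
wrist_force: [0.1, -0.2, 0.6]
finger_gap: 0.0342
grip_force: 0.0
```

```bash
python3 - <<'E'
from h import *
r=cam('wrist');p=env.get_state()['tcp_pos'];print(p)
b=r['bgr'].astype(int);m=(b[...,2]>110)&(b[...,2]-b[...,1]>70)&(b[...,2]-b[...,0]>60)
print(proj(r,(.5757,-.3937,.088)),proj(r,(.5757+.0445,-.398,.088)))
for c,s in blobs(m,100): print(c.round(1),s)
E
```

```text
[ 0.57639411 -0.39271845  0.21474402]
[272.79452225 202.15798787] [273.78129179 250.2671909 ]
[274.  194.4] [ 250  116   48  146 4197]
```

Emit:
move_arm(moves=[-0.0005,-0.001,-0.04,0,0.034,-0.0005,-0.001,-0.08,0,0.034,-0.0005,-0.001,-0.115,0,0.034,-0.0005,-0.001,-0.135,0,0.034,-0.0005,-0.001,-0.139,0,0.034,-0.0005,-0.001,-0.139,0,0.034,-0.0005,-0.001,-0.139,0,0.005,-0.0005,-0.001,-0.139,0,0.005,-0.0005,-0.001,-0.139,0,0.005,-0.0005,-0.001,-0.139,0,0.005,-0.0005,-0.001,-0.139,0,0.005,-0.0005,-0.001,-0.139,0,0.005])

```text
clock: 40.07
tcp_pos: [0.5768, -0.3953, 0.0777]
orientation: [0.001, 0.057, 0.998, -0.001]
wrist_force: [0.3, 1.5, 5.4]
finger_gap: 0.0201
grip_force: 39.8
```

Emit:
move_arm(moves=[0,0,0,0,0.005,0,0,0.03,0,0.005,0,0,0.07,0,0.005,0,0,0.11,0,0.005,0,0,0.15,0,0.005,0,0.02,0.17,0,0.005,-0.003,0.06,0.17,0,0.005,-0.006,0.1,0.17,0,0.005,-0.009,0.14,0.17,0,0.005,-0.012,0.18,0.17,0,0.005,-0.015,0.22,0.17,0,0.005,-0.018,0.26,0.17,0,0.005])

```text
clock: 41.07
tcp_pos: [0.5573, -0.1332, 0.246]
orientation: [0.0, 0.058, 0.998, -0.0]
wrist_force: [1.5, 0.0, -0.5]
finger_gap: 0.0199
grip_force: 39.3
```

Emit:
move_arm(moves=[-0.005,0.04,0,0,0.005,-0.01,0.08,0,0,0.005,-0.015,0.12,0,0,0.005,-0.02,0.16,0,0,0.005,-0.025,0.2,0,0,0.005,-0.03,0.24,0,0,0.005,-0.035,0.28,0,0,0.005,-0.04,0.32,0,0,0.005,-0.045,0.355,0,0,0.005,-0.05,0.385,0,0,0.005,-0.0535,0.405,0,0,0.005,-0.0535,0.414,0,0,0.005])

```text
clock: 42.07
tcp_pos: [0.5034, 0.2819, 0.2458]
orientation: [0.0, 0.056, 0.998, 0.0]
wrist_force: [-0.1, -0.2, 0.2]
finger_gap: 0.0201
grip_force: 39.3
```

Emit:
move_arm(moves=[0,0,0,0,0.005,0,0,-0.03,0,0.005,0,0,-0.055,0,0.005,0,0,-0.055,0,0.005,0,0,-0.055,0,0.005,0,0,-0.055,0,0.005])

```text
clock: 42.57
tcp_pos: [0.5051, 0.2784, 0.192]
orientation: [0.001, 0.058, 0.998, 0.0]
wrist_force: [-0.0, 0.5, -0.3]
finger_gap: 0.0205
grip_force: 39.3
```

```bash
python3 - <<'E'
from h import *
r=cam('wrist');import pickle;pickle.dump(r,open('w12.pkl','wb'));s=env.get_state();p=np.array(s['tcp_pos']);print(p,s['wrist_force'])
k=800/280;P=lambda q:((proj(r,q)-[140,120])*k).round(1)
print('tip',P(p-[0,0,.071]),'headtop',P(p+[0,0,.011]),'hole',P((.4998,.2814,.104)))
cv2.imwrite('pics/w12.png',cv2.resize(r['bgr'][120:330,140:420],(800,600),interpolation=cv2.INTER_CUBIC))
E
```

```text
[0.50554043 0.27876687 0.19260164] [-0.02124798 -0.72290106  0.08963733]
tip [383.7 296.2] headtop [384.8 469.6] hole [391.1 252.1]
```

View pics/w12.png

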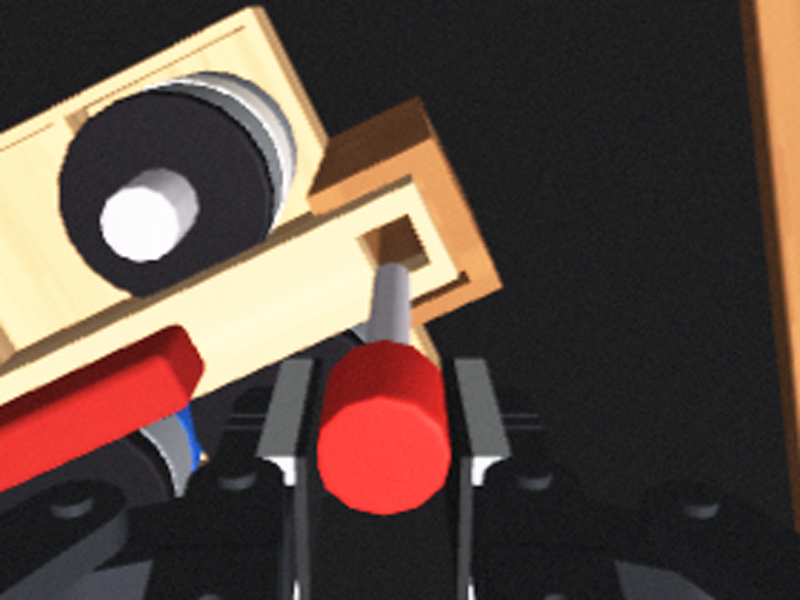

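The hole is centred at about crop (394,250) and the pin tip is at (393,266).

```bash
python3 - <<'E'
from h import *
import pickle;r=pickle.load(open('w12.pkl','rb'));k=800/280
f=lambda a,z:onz(r,(a[0]/k+140,a[1]/k+120),z).round(4)
print(f((394,249.5),.104),f((393,268),.1205))
E
```

```text
[0.4992 0.2822 0.104 ] [0.4991 0.2818 0.1205]
```

Emit:
move_arm(moves=[0,0,-0.01,0,0.005,0,0,-0.02,0,0.005,0,0,-0.028,0,0.005,0,0,-0.028,0,0.005])

```text
clock: 42.95
tcp_pos: [0.503, 0.2788, 0.1605]
orientation: [-0.002, 0.057, 0.998, -0.001]
wrist_force: [-0.8, -0.3, -0.8]
finger_gap: 0.0205
grip_force: 39.3
```

Emit:
move_arm(moves=[-0.0015,0.001,-0.008,0,0.005,-0.003,0.002,-0.016,0,0.005,-0.005,0.0025,-0.022,0,0.005,-0.005,0.0025,-0.022,0,0.005])

```text
clock: 43.28
tcp_pos: [0.4985, 0.2813, 0.1391]
orientation: [-0.001, 0.057, 0.998, -0.001]
wrist_force: [3.2, -1.5, -1.7]
finger_gap: 0.0205
grip_force: 39.0
```

Emit:
move_arm(moves=[0,0,-0.006,0,0.005,0,0,-0.012,0,0.005,0,0,-0.018,0,0.005,0,0,-0.024,0,0.005,0,0,-0.024,0,0.005])

```text
clock: 43.7
tcp_pos: [0.4995, 0.2821, 0.1162]
orientation: [0.0, 0.057, 0.998, 0.001]
wrist_force: [1.8, -0.3, -0.5]
finger_gap: 0.0205
grip_force: 39.4
```

Inserted. I'll release, tap the head, then retreat and inspect.

Emit:
move_arm(moves=[0,0,0,0,0.034,0,0,0,0,0.034,0,0,0,0,0.034,0,0,0,0,0.034,0,0,0.03,0,0.034,0,0,0.035,0,0.034,0,0,0.035,0,0,0,0,0.035,0,0,0,0,0.035,0,0,0,0,0.035,0,0,0,0,0.035,0,0])

```text
clock: 44.62
tcp_pos: [0.4987, 0.2816, 0.1508]
orientation: [-0.001, 0.057, 0.998, -0.0]
wrist_force: [-0.6, -0.5, -0.4]
finger_gap: 0.0
grip_force: 0.0
```

Emit:
move_arm(moves=[0,0,-0.01,0,0,0,0,-0.016,0,0,0,0,-0.018,0,0,0,0,-0.02,0,0,0,0,-0.02,0,0])

```text
clock: 45.03
tcp_pos: [0.4993, 0.2818, 0.1339]
orientation: [0.001, 0.057, 0.998, 0.0]
wrist_force: [-5.1, -2.1, 17.8]
finger_gap: 0.0001
grip_force: 9.2
```

Emit:
move_arm(moves=[0,0,0.04,0,0,0,0,0.08,0,0.02,-0.03,-0.03,0.12,0,0.034,-0.03,-0.07,0.12,0,0.034,-0.03,-0.11,0.12,0,0.034,-0.03,-0.15,0.12,0,0.034,-0.03,-0.19,0.12,0,0.034,-0.03,-0.23,0.12,0,0.034,-0.03,-0.26,0.12,0,0.034,-0.03,-0.3,0.12,0,0.034,-0.03,-0.33,0.12,0,0.034,-0.03,-0.36,0.12,0,0.034])

```text
clock: 46.03
tcp_pos: [0.4687, -0.0801, 0.2509]
orientation: [-0.0, 0.058, 0.998, 0.0]
wrist_force: [0.3, -0.7, -1.4]
finger_gap: 0.0342
grip_force: 0.0
```

```bash
python3 - <<'E'
from h import *
s=cam('scene');t=cam('top')
cv2.imwrite('pics/f.png',np.hstack([cv2.resize(s['bgr'][140:260,270:400],(400,400),interpolation=cv2.INTER_CUBIC),cv2.resize(t['bgr'][165:265,175:275],(400,400),interpolation=cv2.INTER_CUBIC)]))
for c,q in blobs(redmask(t['bgr'])): print(c.round(1),q[4],onz(t,c,.12)[:2].round(4))
E
```

```text
[430.9 176.6] 63 [ 0.6197 -0.3887]
[251.5 201.4] 40 [0.5598 0.1159]
[221.8 212.4] 103 [0.5305 0.1999]
[192.3 223.9] 46 [0.4997 0.283 ]
[404.2 277. ] 108 [ 0.3411 -0.3053]
```

View pics/f.png

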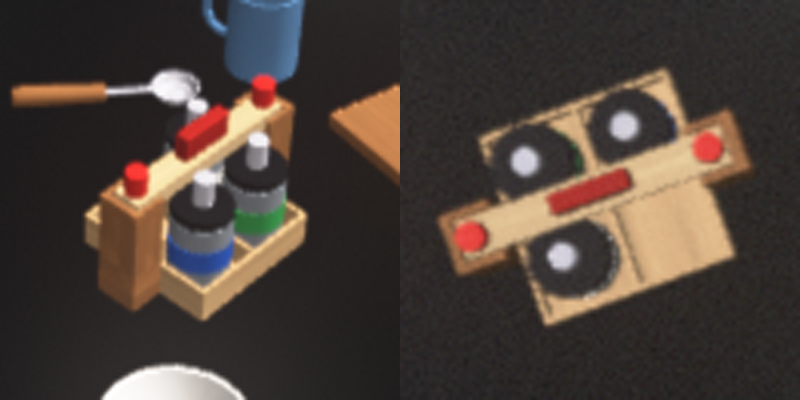

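Both red heads sit on the bar ends, the bar lies flat, and the three cans stand in their cells. Contact at TCP 0.134 m matches a fully home pin.

```bash
python3 -c "
from workcell import env
print(env.hand_in())"
```

```text
the job is handed in; nothing more can be done
None
```

The job is handed in at about 46 s on the robot clock: the three canisters on the counter (blue, green, white) stand in their own cells with lids pressed home, and the bar lies flat in both pockets, locked by a pin at each end.

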